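# Close the spice tin with its double lid, then lift off only the outer lid

## Robot

A 6-joint arm with a two-finger parallel gripper is mounted at the origin on the work surface. World frame = base frame: x ahead of the robot, y to its left, z up, the work surface at z = 0. Lengths are in m, angles in rad, forces in N, time in s.
With the tool pointing down it reaches from about 0.325 to 0.925 m from the base axis. Payload 3.1 kg.
Tool frame: the origin (TCP) lies midway between the tips of the shut fingers; the grasp point (between the pads) lies 19 mm behind it; z points along the fingers, y is the line along which they close (so a half turn about z gives the same grasp; the last joint's range is limited). The gripper opens to 85 mm and grips with 20 to 120 N. Pads are 22 mm wide; open, the fingers measure 114 mm over their backs; the gripper's body (76 mm by 85 mm) begins 54 mm behind the grasp point. The pads swing forward as they close: fully open they stand 13 mm farther back than shut.
Start: joints at [1.094, 0.217, 1.613, -0, 1.311, -0.112], TCP at [0.223, 0.584, 0.231] pointing down, gripper open.
Joint ranges: [-2.75, 2.75], [-0.78, 2.1], [0.31, 2.55], [-1.13, 4.27], [0.13, 2.63], [-2.58, 2.58]. Speed limits (rad/s): [2.79, 2.79, 3.14, 3.14, 3.14, 3.14].

## Interface

Orientations are given as a rotation vector (axis times angle).
In Python, from plant import arm, viewer, models gives the robot as it stands.
- The arm moves only by the tool carry_out, never from a script. Its argument "series" is a list of rows, each an object of numbers: "fingers": the opening, from 0 (shut) to 1 (fully open); "tx", "ty", "tz": the shift along the tool's x, y, z in m; "rx", "ry", "rz": the turn, a rotation vector about the tool's x, y, z in degrees. In form: [{"fingers": .., "tx": .., "ty": .., "tz": .., "rx": .., "ry": .., "rz": ..}, ...]. A call has 1 to 20 rows; each row shifts and turns the commanded pose from where the row before left it, along the tool's axes as they then stand; what a row does not reach is not made up. A row lasts 1/10 s, in which the tool goes at most 50 mm and 8.59 degrees, less where a joint would pass 70% of its speed; a pose out of reach is approached as far as the arm can. A call is refused whole if a number of a shift passes 0.05 or a number of a turn 8.59, either way. A call with a gripper value outside its range is refused whole. The fingers move at their own pace and stop on an object; "force" is the grip in N (left out, the last holds). Time passes only in rows, so rows that do not move let the fingers close. It gives the time, the measured TCP pose, the force, the opening and the grip force at its end, in the units of the state.
- arm.observe(): the state, without advancing time (a new reading comes with each control period).
- viewer.get_image(name): name is "side" or "top"; returns a dict with "img" (384x512x3 uint8, blue, green, red), "fx", "fy", "cx", "cy" (pixels), "rvec" (rotation vector, rad) and "tvec" (3), from world to camera coordinates, as OpenCV has them. Camera axes: x right, y down, z forward; pixel columns grow to the right and rows downward; lengths in m; the calibration is good to about 2 mm. A picture is of the moment at which its call begins. There is no depth.
- arm.job_done(): hands the job in; it is judged then, once.
Trained networks look in the newest picture that a camera, given by its name, has taken for a name from the list of things; names that differ only in an ending like _2 or _b are one class to them, and where a whole thing is asked for, a point or a joint stands for the part that bears it (a point fixed in the world has none). Each returns a list of dicts, best first, with "confidence" (0 to 1); they miss things now and then, are a little off and sometimes report something else, mostly with a low value. They report only what shows in the picture. A call takes as long as a camera call. They do not tell look-alikes from the thing itself.
- models.recognise(camera, name): "position" ([x, y, z] in m, in world coordinates, good to about 4 mm: the middle of the surface that is visible of it).
- models.pinpoint(camera, name): "position" ([x, y, z] in m, in world coordinates, good to about 4 mm: a listed point, or the origin of a listed thing).
The state is a dict: "t": time; "q": joint angles; "dq": joint speeds; "joint_torque": joint torques, N m; "position": TCP position; "tcp_rot": TCP orientation; "ft_force": force on the tool from outside, world axes, zero at the start; "wrist_torque": the same for the moment, N m; "gripper_width": opening from 0.0 (shut) to 1.0 (fully open); "gripper_force": force on a finger pad.
Only numpy, scipy, OpenCV 4.12 (cv2) and the standard library are available. Lean on these libraries where they do the work, as an engineer would, in place of code of your own. Each camera call takes 0.05 s, during which the arm holds its last target. There are 200 camera calls.

## Task

Slide the clear splash guard fully open to its end stop, then pick up the nested double lid from the rolling board by the inner lid's red knob, so that both lids travel together, and lower it (do not drop it) onto the open spice tin until the inner lid sits fully home. Let go, then take the outer lid by its blue collar and lift it straight off alone, so that the inner lid with its yellow scoop stays seated and undisturbed on the tin. Finish while still holding the outer lid level above the tin, clear of the red knob; leave the guard open, and leave the rolling board, rolling pin and closed spice box where they are.

Things in the scene. Friction and masses are not known exactly. Their poses are not given: they have to be found in the camera images.
- stall: Low open spice stall, fixed: white base 240 x 430 x 6 mm, two aluminium rails along its y axis, centred at x = +-106 mm (inner gap 200 mm, rail top 98 mm, thin outer lips to 108 mm high). Origin: centre of the base's underside. The guard slides along its +y. The tin stands near y = -100 mm; two jars, 72 mm high, at y = +110 mm under the guard's open place.
- guard (a joint): Slide of the clear guard panel along the stall's +y axis, in m: 0 = covers the tin, 0.20 = fully open at its end stop. It needs about 2 N to move (dry friction) and stays where left.
- guard_handle (a point): Grip point in the dark wooden fin upright on the clear guard panel, 125 mm above the worktop; axes as the stall's. The fin is 12 mm thick along y, 60 mm long along x; its top is 12 mm above this point, the panel's top face 20 mm below it. The panel (215 along x, 190 along y, 6 mm thick, orange edge strips) is centred under the fin.
- tin: Round open stainless tin, fixed on the stall's base: outer diameter 132 mm, inner diameter 124 mm, height 66 mm, small cups inside. Origin: centre of its underside, 6 mm above the worktop.
- tin_rim (a point): Centre of the tin's mouth at the height of its rim, 66 mm above the tin's origin. A seated inner lid has its origin 10 mm below this point.
- inner_lid: Inner lid, 0.22 kg, on the board at first, z up; origin: underside centre. Upwards: plug 116 mm wide to 10 mm (108 at its foot), flange 140 mm wide at 10-14 mm (rests on the tin's rim), black hub 60 mm wide to 26 mm (carries the outer lid), stem 20 mm wide to 58 mm, red knob 22 mm wide at 58-84 mm. Lifted by the knob it carries both lids. Yellow scoop (9 mm high) fixed on the flange.
- inner_knob (a point): Grip point on the red knob, on the axis, 76 mm above the inner lid's origin (knob top 8 mm above it).
- outer_lid: Steel outer lid, 0.18 kg, 156 mm wide, z up; origin: centre of its skirt's lower edge. Skirt (148 mm inside) 0-18 mm, plate 18-22 mm with a 34 mm hole, blue tube collar 22-44 mm high, 42 mm outside, 34 inside; the inner lid's knob stands up through it. Nested, its origin is 8 mm above the inner lid's and the knob's top 32 mm above the collar, between the fingers when the collar is gripped.
- outer_collar (a point): Middle of the blue collar on the axis, 33 mm above the outer lid's origin (11 mm below the collar's top, 11 mm above the plate). Nested, it is 41 mm above the inner lid's origin and 35 mm below point inner_knob.
- board: Loose round wooden rolling board, diameter 220 mm, 30 mm high, origin at the centre of its underside. Carries the lids at the start. Not to be moved.
- pin: White nylon rolling pin lying on the worktop, 40 mm in diameter, 290 mm long along its x axis; origin on the worktop under its middle. Bystander.
- spice_box: Closed plastic spice box with a red flip lid, 94 x 69 x 52 mm, origin at the centre of its underside. Bystander.
Not all that is in view belongs to the job. Leave any green, orange or purple look-alike of the inner_lid alone.

How it is judged:
On the way, in this order (a step that is already met when the one before it is completed fails the run):
1. the guard is slid fully open (value of joint guard above 0.185 m), for 0.2 s.
2. both lids, nested, are lifted together off the board (height (world z) of inner_lid above 0.075 m and horizontal distance between inner_lid and tin above 0.05 m and contact force between the fingers and inner_lid above 0.5 N and z of outer_lid in the frame of inner_lid below 0.012 m and distance between outer_lid and inner_lid below 0.016 m), for 0.1 s.
3. the nested lids sit on the tin, the inner lid fully home and let go (z of inner_lid in the frame of tin between 0.05 and 0.061 m and horizontal distance between inner_lid and tin below 0.006 m and angle between inner_lid's own z axis and vertical below 0.05 rad and z of outer_lid in the frame of inner_lid below 0.012 m and distance between outer_lid and inner_lid below 0.016 m and contact force between the fingers and inner_lid below 0.3 N and linear speed of inner_lid below 0.03 m/s), for 0.2 s.
At the end, for the whole second after the job is handed in: Inner lid home on the tin (6 mm of centre, 5 mm of full depth, 0.05 rad), untouched; guard open over 0.18 m; fingers hold the outer lid still, level (0.15 rad), within 50 mm of above the tin, lower edge over 155 mm above the worktop (seated knob top 146 mm), nothing else carrying it (z of inner_lid in the frame of tin between 0.05 and 0.061 m and horizontal distance between inner_lid and tin below 0.006 m and angle between inner_lid's own z axis and vertical below 0.05 rad and value of joint guard above 0.18 m and height (world z) of outer_lid above 0.155 m and horizontal distance between outer_lid and tin below 0.05 m and angle between outer_lid's own z axis and vertical below 0.15 rad and linear speed of each of outer_lid, inner_lid below 0.03 m/s and contact force between the fingers and outer_lid above 0.5 N and contact force between each of outer_lid, the fingers and inner_lid below 0.1 N and contact force between outer_lid and stall below 0.1 N); the arm keeps its last pose, push and grip.
It fails at once if the outer lid is taken off while the inner lid is not fully seated on the tin, or the inner lid is lifted, tipped or shifted afterwards (distance between outer_lid and inner_lid above 0.025 m and not (z of inner_lid in the frame of tin between 0.05 and 0.061 m and horizontal distance between inner_lid and tin below 0.006 m and angle between inner_lid's own z axis and vertical below 0.05 rad)).
It fails at once if the lids are dropped (contact force between the fingers and inner_lid below 0.1 N and linear speed of inner_lid above 0.4 m/s).
It fails at once if the rolling board, rolling pin or closed spice box is moved by more than 30 mm (distance of any of board, pin, spice_box from where it was at the start of the episode above 0.03 m).
It also fails if it takes over 64 s, if anything falls off the work surface, if the arm or the gripper's body presses on something with over 40 N, if the wrist force passes 120 N, or if a joint passes its speed limit or range.

## Working session

There is one attempt and no reset: what is moved stays moved. The work goes in short steps, Python scripts to look and compute and a tool call to move; the robot and the scene stay as the last step left them, time stands still between calls to the robot, and variables do not carry over. Pictures are saved under pics/ and viewed, at most 10 in all, crops included, and the job is handed in when it is done.

Besides the shell and the picture viewer there is one more tool, called after "Emit:" in YAML: its name, and indented under it one key for each argument. carry_out: Moves the arm, as the interface text tells. Its arguments: {"type":"object","properties":{"series":{"type":"array","items":{"type":"object","properties":{"fingers":{"type":"number"},"tx":{"type":"number"},"ty":{"type":"number"},"tz":{"type":"number"},"rx":{"type":"number"},"ry":{"type":"number"},"rz":{"type":"number"}}}},"force":{"type":"number"}},"required":["series"]}

```bash
mkdir -p pics; cat > h.py <<'E'
import numpy as np, cv2
from plant import arm, viewer, models
def cam(n):
    d=viewer.get_image(n); K=np.array([[d['fx'],0,d['cx']],[0,d['fy'],d['cy']],[0,0,1.]])
    R=cv2.Rodrigues(np.array(d['rvec'],float))[0]; t=np.array(d['tvec'],float).reshape(3,1)
    return d['img'],K,R,t
def proj(c,p):
    _,K,R,t=c; q=K@(R@np.array(p,float).reshape(3,1)+t); return (q[:2]/q[2]).ravel()
def tri(c1,p1,c2,p2):
    P=[c[1]@np.hstack([c[2],c[3]]) for c in (c1,c2)]
    X=cv2.triangulatePoints(P[0],P[1],np.array(p1,float).reshape(2,1),np.array(p2,float).reshape(2,1)); return (X[:3]/X[3]).ravel()
def onz(c,p,z):
    _,K,R,t=c; d=R.T@np.linalg.inv(K)@np.array([p[0],p[1],1.]); o=(-R.T@t).ravel(); return o+d*(z-o[2])/d[2]
E
python3 - <<'E'
from h import *
S=cam('side');T=cam('top')
cv2.imwrite('pics/a.png',np.vstack([S[0],T[0]])[:, :] if 0 else cv2.resize(np.hstack([S[0],T[0]]),(800,300)))
cv2.imwrite('pics/side.png',S[0]);cv2.imwrite('pics/top.png',T[0])
for n in ['guard_handle','tin_rim','inner_knob','outer_collar','stall','board','pin','spice_box','tin']:
  for c,C in(('side',S),('top',T)):
    for r in models.pinpoint(c,n)[:3]: print(n,c,np.round(r['position'],3),round(r['confidence'],2),proj(C,r['position']).round(0))
s=arm.observe();print(s['t'],s['position'],s['tcp_rot'])
E
```

```text
guard_handle side [ 0.437  0.508 -0.004] 0.62 [218. 149.]
guard_handle top [0.564 0.074 0.123] 0.86 [226. 150.]
tin_rim side [0.564 0.055 0.073] 0.6 [270. 191.]
inner_knob side [ 0.683 -0.492  0.074] 0.95 [363. 308.]
inner_knob side [ 0.22  -0.279  0.075] 0.77 [174. 271.]
inner_knob side [ 0.448 -0.304  0.104] 0.67 [257. 260.]
inner_knob top [ 0.683 -0.493  0.074] 0.96 [389. 117.]
inner_knob top [ 0.218 -0.282  0.074] 0.84 [331. 253.]
inner_knob top [ 0.477 -0.547  0.074] 0.73 [406. 176.]
outer_collar side [ 0.446 -0.3    0.071] 0.69 [256. 268.]
outer_collar top [ 0.447 -0.301  0.074] 0.59 [336. 185.]
stall side [ 0.559  0.164 -0.002] 0.59 [261. 191.]
stall top [0.558 0.162 0.003] 0.63 [203. 157.]
board side [ 0.433 -0.311  0.003] 0.85 [252. 288.]
pin side [ 0.699 -0.32  -0.   ] 0.71 [342. 279.]
pin side [ 0.45  -0.302  0.036] 0.37 [258. 277.]
pin side [0.569 0.057 0.006] 0.32 [270. 206.]
pin top [ 0.699 -0.322 -0.002] 0.64 [336. 118.]
spice_box side [ 0.438  0.507 -0.001] 0.63 [218. 149.]
spice_box top [ 0.437  0.508 -0.   ] 0.9 [107. 191.]
tin side [0.564 0.054 0.008] 0.6 [269. 206.]
tin side [ 0.448 -0.306  0.032] 0.35 [257. 279.]
1.0 [0.2229576  0.58388691 0.23130937] [ 5.69808849e-01  3.08946556e+00 -1.08591369e-05]
```

View pics/side.png

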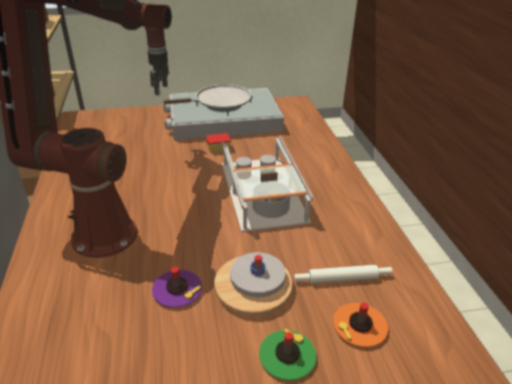

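View pics/top.png

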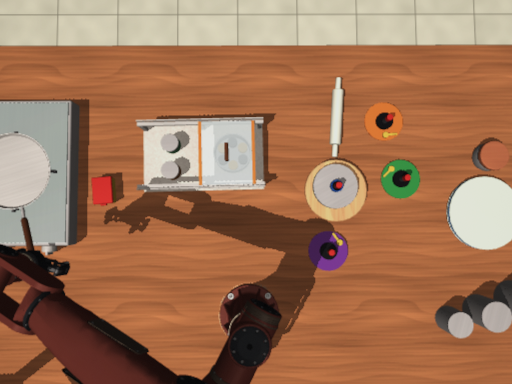

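The side view shows the real steel nested lids on the board, knob at (258,260). Three look-alikes carry the same knob: purple (174,271), orange (363,308) and green (289,338). In the top view these are the real one at (338,185), then (331,253), (389,117) and (406,178). I choose the steel lid on the board and check it in a crop, with stall detail for the yaw.

```bash
python3 - <<'E'
from h import *
S=cam('side');T=cam('top')
def crop(C,x0,y0,w,h): return cv2.resize(C[0][y0:y0+h,x0:x0+w],(400,300),interpolation=cv2.INTER_CUBIC)
cv2.imwrite('pics/c.png',np.vstack([np.hstack([crop(S,208,230,100,75),crop(T,290,147,100,75)]),np.hstack([crop(S,205,130,120,90),crop(T,130,100,144,108)])]))
def blob(C,f,box):
    x0,y0,x1,y1=box; m=f(*[C[0][y0:y1,x0:x1,i].astype(int) for i in range(3)]); ys,xs=np.nonzero(m); return (xs.mean()+x0,ys.mean()+y0,len(xs),xs.min()+x0,xs.max()+x0,ys.min()+y0,ys.max()+y0)
red=lambda b,g,r:(r>120)&(g<70)&(b<80)
a=blob(S,red,(240,245,280,280));b=blob(T,red,(320,170,355,200));print(a,b,'knob',tri(S,a[:2],T,b[:2]))
blue=lambda b,g,r:(b>r+25)&(b>g+15)
a=blob(S,blue,(240,245,280,285));b=blob(T,blue,(320,170,355,200));print(a,b,'collar',tri(S,a[:2],T,b[:2]))
fin=lambda b,g,r:(r<110)&(r>b+10)&(g<80)
a=blob(S,fin,(255,165,285,183));b=blob(T,fin,(218,138,236,166));print(a,b,'fin',tri(S,a[:2],T,b[:2]))
org=lambda b,g,r:(r>140)&(r>b+80)&(g<170)
for bx in((190,118,207,188),(248,118,262,188)):
    x0,y0,x1,y1=bx;m=org(*[T[0][y0:y1,x0:x1,i].astype(int) for i in range(3)]);ys,xs=np.nonzero(m);
    if len(xs)<20: print('few');continue
    e=[onz(T,(xs[ys==q].mean()+x0,q+y0),.105) for q in np.unique(ys)]; e=np.array(e); k=np.polyfit(e[:,0],e[:,1],1); print('strip dy/dx',k,e[0],e[-1],e.mean(0))
for i in range(3):
  for n in ['tin_rim','guard_handle','inner_knob','outer_collar','board']:
    for c in('side','top'):
      viewer.get_image(c)
      print(n,c,[np.round(r['position'],3).tolist() for r in models.pinpoint(c,n) if 0.35<r['position'][0]<.65 and -.4<r['position'][1]<.2])
E
```

```text
(np.float64(258.0), np.float64(258.6666666666667), 18, np.int64(256), np.int64(260), np.int64(257), np.int64(260)) (np.float64(338.5), np.float64(184.5), 32, np.int64(336), np.int64(341), np.int64(182), np.int64(187)) knob [ 0.44865733 -0.30368008  0.10765856]
(np.float64(255.13513513513513), np.float64(267.56756756756755), 37, np.int64(251), np.int64(264), np.int64(263), np.int64(271)) (np.float64(334.9807692307692), np.float64(185.84615384615384), 52, np.int64(331), np.int64(342), np.int64(179), np.int64(191)) collar [ 0.44420494 -0.29911623  0.0705595 ]
(np.float64(268.59139784946234), np.float64(176.51612903225805), 93, np.int64(262), np.int64(276), np.int64(173), np.int64(180)) (np.float64(226.03846153846155), np.float64(151.19230769230768), 52, np.int64(225), np.int64(227), np.int64(143), np.int64(160)) fin [0.56116117 0.07292292 0.12162727]
strip dy/dx [0.02353773 0.15022259] [0.666715   0.16510186 0.105     ] [0.45272551 0.16147488 0.105     ] [0.55936012 0.16338866 0.105     ]
strip dy/dx [ 0.02029474 -0.02857394] [ 0.66928325 -0.01617883  0.105     ] [ 0.45488805 -0.0179564
[... 560 characters left out ...]
0.562, 0.075, 0.123], [0.446, -0.308, 0.027]]
inner_knob side [[0.447, -0.303, 0.105]]
inner_knob top [[0.444, -0.305, 0.106], [0.562, 0.076, 0.124]]
outer_collar side [[0.444, -0.302, 0.073], [0.447, -0.302, 0.038]]
outer_collar top [[0.446, -0.304, 0.07]]
board side [[0.431, -0.308, 0.0]]
board top []
tin_rim side [[0.564, 0.054, 0.074]]
tin_rim top []
guard_handle side [[0.558, 0.072, 0.128], [0.554, 0.163, -0.004]]
guard_handle top [[0.561, 0.074, 0.122]]
inner_knob side [[0.448, -0.301, 0.103]]
inner_knob top [[0.443, -0.305, 0.107]]
outer_collar side [[0.445, -0.3, 0.071]]
outer_collar top [[0.444, -0.302, 0.072]]
board side [[0.432, -0.307, 0.001], [0.446, -0.301, 0.105]]
board top []
```

View pics/c.png

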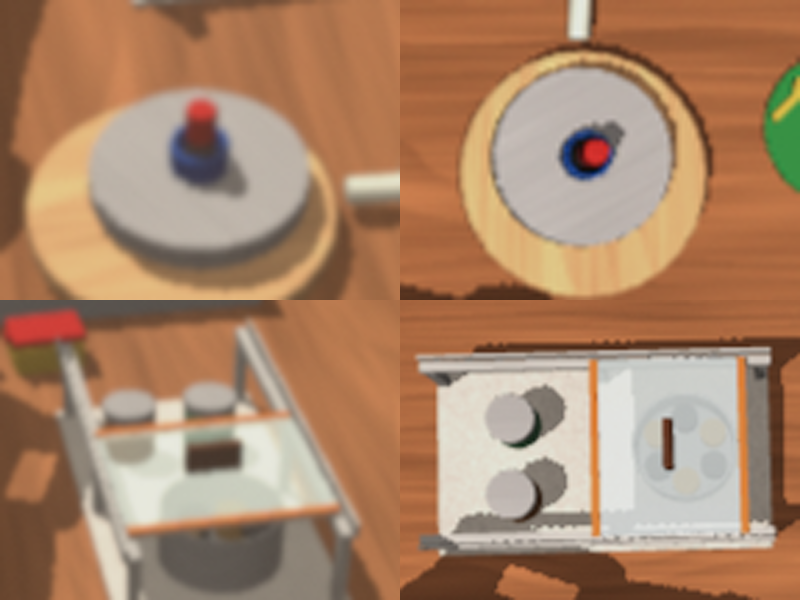

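The crop confirms it: red knob inside the blue collar of the steel lid on the wooden board. The fin is dark, in the middle of the guard. Knob height is 0.106 (grip point and top agree with the text), fin 0.122–0.125, stall yaw about 1.2°. Moving above the fin.

Emit:
carry_out:
  force: 40
  series:
    - {"rz": -7.4, "fingers": 0.5}
    - {"rz": -7.4}
    - {"rz": -7.3}
    - {"tx": -0.025, "ty": -0.04}
    - {"tx": -0.025, "ty": -0.04}
    - {"tx": -0.025, "ty": -0.04}
    - {"tx": -0.025, "ty": -0.04}
    - {"tx": -0.025, "ty": -0.04}
    - {"tx": -0.025, "ty": -0.04}
    - {"tx": -0.025, "ty": -0.04}
    - {"tx": -0.025, "ty": -0.04}
    - {"tx": -0.025, "ty": -0.04}
    - {"tx": -0.025, "ty": -0.04}
    - {"tx": -0.025, "ty": -0.04}
    - {"tx": -0.025, "ty": -0.04}
    - {"tx": -0.025, "ty": -0.04}
    - {}
    - {}

```text
validation failed for argument at $.se...
```

```bash
cat >> h.py <<'E'
def rel(p,ang=None):
    s=arm.observe(); R=cv2.Rodrigues(np.array(s['tcp_rot'],float))[0]
    print('t',s['t'],'pos',np.round(s['position'],4),'yaw y',round(np.degrees(np.arctan2(R[1,1],R[0,1])),2),'z',R[:,2].round(3),'F',np.round(s['ft_force'],1),'w',round(s['gripper_width'],3),'gf',s['gripper_force'],'q',np.round(s['q'],2))
    print('tool delta',np.round(R.T@(np.array(p)-s['position']),4))
E
python3 -c "
from h import *
rel([.561,.073,.112])"
```

```text
t 4.1 pos [0.223  0.5839 0.2313] yaw y 69.1 z [-0. -0. -1.] F [-0.4  0.9  0.2] w 1.0 gf 0.0 q [ 1.09  0.22  1.61 -0.    1.31 -0.11]
tool delta [-0.4981 -0.3566  0.1193]
```

Emit:
carry_out:
  force: 40
  series:
    - {"fingers": 0.5, "tx": 0, "ty": 0, "tz": 0, "rx": 0, "ry": 0, "rz": -7.4}
    - {"fingers": 0.5, "tx": 0, "ty": 0, "tz": 0, "rx": 0, "ry": 0, "rz": -7.4}
    - {"fingers": 0.5, "tx": 0, "ty": 0, "tz": 0, "rx": 0, "ry": 0, "rz": -7.3}
    - {"fingers": 0.5, "tx": -0.025, "ty": -0.04, "tz": 0, "rx": 0, "ry": 0, "rz": 0}
    - {"fingers": 0.5, "tx": -0.025, "ty": -0.04, "tz": 0, "rx": 0, "ry": 0, "rz": 0}
    - {"fingers": 0.5, "tx": -0.025, "ty": -0.04, "tz": 0, "rx": 0, "ry": 0, "rz": 0}
    - {"fingers": 0.5, "tx": -0.025, "ty": -0.04, "tz": 0, "rx": 0, "ry": 0, "rz": 0}
    - {"fingers": 0.5, "tx": -0.025, "ty": -0.04, "tz": 0, "rx": 0, "ry": 0, "rz": 0}
    - {"fingers": 0.5, "tx": -0.025, "ty": -0.04, "tz": 0, "rx": 0, "ry": 0, "rz": 0}
    - {"fingers": 0.5, "tx": -0.025, "ty": -0.04, "tz": 0, "rx": 0, "ry": 0, "rz": 0}
    - {"fingers": 0.5, "tx": -0.025, "ty": -0.04, "tz": 0, "rx": 0, "ry": 0, "rz": 0}
    - {"fingers": 0.5, "tx": -0.025, "ty": -0.04, "tz": 0, "rx": 0, "ry": 0, "rz": 0}
    - {"fingers": 0.5, "tx": -0.025, "ty": -0.04, "tz": 0, "rx": 0, "ry": 0, "rz": 0}
    - {"fingers": 0.5, "tx": -0.025, "ty": -0.04, "tz": 0, "rx": 0, "ry": 0, "rz": 0}
    - {"fingers": 0.5, "tx": -0.025, "ty": -0.04, "tz": 0, "rx": 0, "ry": 0, "rz": 0}
    - {"fingers": 0.5, "tx": -0.025, "ty": -0.04, "tz": 0, "rx": 0, "ry": 0, "rz": 0}
    - {"fingers": 0.5, "tx": 0, "ty": 0, "tz": 0, "rx": 0, "ry": 0, "rz": 0}
    - {"fingers": 0.5, "tx": 0, "ty": 0, "tz": 0, "rx": 0, "ry": 0, "rz": 0}

```text
t: 5.9
position: [0.559, 0.0699, 0.2312]
tcp_rot: [0.029, -3.141, -0.001]
ft_force: [-0.5, 0.5, 0.3]
gripper_width: 0.501
gripper_force: 0.0
```

```bash
python3 -c "
from h import *
rel([.561,.073,.112])"
```

```text
t 5.9 pos [0.559  0.0699 0.2312] yaw y 91.05 z [-0.001  0.001 -1.   ] F [-0.5  0.5  0.3] w 0.501 gf 0.0 q [-0.    0.09  1.76  0.    1.29 -1.59]
tool delta [-0.0021  0.003   0.1192]
```

Emit:
carry_out:
  force: 40
  series:
    - {"fingers": 0.5, "tx": -0.002, "ty": 0.003, "tz": 0.03}
    - {"fingers": 0.5, "tz": 0.03}
    - {"fingers": 0.5, "tz": 0.03}
    - {"fingers": 0.5, "tz": 0.02}
    - {"fingers": 0.5, "tz": 0.009}
    - {"fingers": 0.5, "tz": 0.0}
    - {"fingers": 0, "tz": 0}
    - {"fingers": 0, "tz": 0}
    - {"fingers": 0, "tz": 0}
    - {"fingers": 0, "tz": 0}
    - {"fingers": 0, "tz": 0}

```text
validation failed for argument at $.se...
```

Emit:
carry_out:
  force: 40
  series:
    - {"fingers": 0.5, "tx": -0.002, "ty": 0.003, "tz": 0.03, "rx": 0, "ry": 0, "rz": 0}
    - {"fingers": 0.5, "tx": 0, "ty": 0, "tz": 0.03, "rx": 0, "ry": 0, "rz": 0}
    - {"fingers": 0.5, "tx": 0, "ty": 0, "tz": 0.03, "rx": 0, "ry": 0, "rz": 0}
    - {"fingers": 0.5, "tx": 0, "ty": 0, "tz": 0.02, "rx": 0, "ry": 0, "rz": 0}
    - {"fingers": 0.5, "tx": 0, "ty": 0, "tz": 0.009, "rx": 0, "ry": 0, "rz": 0}
    - {"fingers": 0.5, "tx": 0, "ty": 0, "tz": 0, "rx": 0, "ry": 0, "rz": 0}
    - {"fingers": 0, "tx": 0, "ty": 0, "tz": 0, "rx": 0, "ry": 0, "rz": 0}
    - {"fingers": 0, "tx": 0, "ty": 0, "tz": 0, "rx": 0, "ry": 0, "rz": 0}
    - {"fingers": 0, "tx": 0, "ty": 0, "tz": 0, "rx": 0, "ry": 0, "rz": 0}
    - {"fingers": 0, "tx": 0, "ty": 0, "tz": 0, "rx": 0, "ry": 0, "rz": 0}
    - {"fingers": 0, "tx": 0, "ty": 0, "tz": 0, "rx": 0, "ry": 0, "rz": 0}

```text
t: 7.0
position: [0.5621, 0.074, 0.1143]
tcp_rot: [-0.032, 3.138, 0.001]
ft_force: [-0.9, 0.9, 6.3]
gripper_width: 0.131
gripper_force: 41.4
```

Emit:
carry_out:
  series:
    - {"fingers": 0, "tx": 0, "ty": 0.016, "tz": 0, "rx": 0, "ry": 0, "rz": 0}
    - {"fingers": 0, "tx": 0, "ty": 0.016, "tz": 0, "rx": 0, "ry": 0, "rz": 0}
    - {"fingers": 0, "tx": 0, "ty": 0.016, "tz": 0, "rx": 0, "ry": 0, "rz": 0}
    - {"fingers": 0, "tx": 0, "ty": 0.016, "tz": 0, "rx": 0, "ry": 0, "rz": 0}
    - {"fingers": 0, "tx": 0, "ty": 0.016, "tz": 0, "rx": 0, "ry": 0, "rz": 0}
    - {"fingers": 0, "tx": 0, "ty": 0.016, "tz": 0, "rx": 0, "ry": 0, "rz": 0}
    - {"fingers": 0, "tx": 0, "ty": 0.016, "tz": 0, "rx": 0, "ry": 0, "rz": 0}
    - {"fingers": 0, "tx": 0, "ty": 0.016, "tz": 0, "rx": 0, "ry": 0, "rz": 0}
    - {"fingers": 0, "tx": 0, "ty": 0.016, "tz": 0, "rx": 0, "ry": 0, "rz": 0}
    - {"fingers": 0, "tx": 0, "ty": 0.016, "tz": 0, "rx": 0, "ry": 0, "rz": 0}
    - {"fingers": 0, "tx": 0, "ty": 0.016, "tz": 0, "rx": 0, "ry": 0, "rz": 0}
    - {"fingers": 0, "tx": 0, "ty": 0.016, "tz": 0, "rx": 0, "ry": 0, "rz": 0}
    - {"fingers": 0, "tx": 0, "ty": 0, "tz": 0, "rx": 0, "ry": 0, "rz": 0}
    - {"fingers": 0, "tx": 0, "ty": 0, "tz": 0, "rx": 0, "ry": 0, "rz": 0}

```text
t: 8.4
position: [0.5586, 0.2618, 0.1144]
tcp_rot: [-0.034, 3.139, -0.012]
ft_force: [-0.6, -13.2, 7.7]
gripper_width: 0.131
gripper_force: 42.6
```

Emit:
carry_out:
  series:
    - {"fingers": 0, "tx": 0, "ty": 0.003, "tz": 0, "rx": 0, "ry": 0, "rz": 0}
    - {"fingers": 0, "tx": 0, "ty": 0.003, "tz": 0, "rx": 0, "ry": 0, "rz": 0}
    - {"fingers": 0, "tx": 0, "ty": 0, "tz": 0, "rx": 0, "ry": 0, "rz": 0}
    - {"fingers": 0, "tx": 0, "ty": 0, "tz": 0, "rx": 0, "ry": 0, "rz": 0}

```text
t: 8.8
position: [0.5586, 0.2618, 0.1143]
tcp_rot: [-0.034, 3.141, -0.029]
ft_force: [-2.0, -27.2, 12.8]
gripper_width: 0.131
gripper_force: 45.1
```

```bash
python3 - <<'E'
from h import *
rel([.559,.273,.2])
S=cam('side');T=cam('top')
cv2.imwrite('pics/d.png',np.hstack([cv2.resize(C[0][y:y+90,x:x+120],(400,300),interpolation=2) for C,x,y in((S,205,130),(T,130,105))]))
for c in('side','top'):
  for n in('tin_rim','guard_handle'):print(c,n,[np.round(r['position'],3).tolist()+[round(r['confidence'],2)] for r in models.pinpoint(c,n)])
E
```

```text
t 8.8 pos [0.5586 0.2618 0.1143] yaw y 91.24 z [ 0.001 -0.018 -1.   ] F [ -2.  -27.2  12.8] w 0.131 gf 45.09557783603668 q [ 0.33  0.32  1.71 -0.02  1.11 -1.25]
tool delta [-0.0007  0.0096 -0.0859]
side tin_rim [[0.567, 0.055, 0.071, 0.61]]
side guard_handle [[0.553, 0.264, 0.125, 0.66], [0.449, -0.306, 0.029, 0.45], [0.445, -0.303, 0.105, 0.17]]
top tin_rim [[0.564, 0.058, 0.075, 0.61]]
top guard_handle [[0.561, 0.265, 0.12, 0.92], [0.698, -0.321, -0.002, 0.68], [0.444, -0.302, 0.074, 0.22]]
```

View pics/d.png

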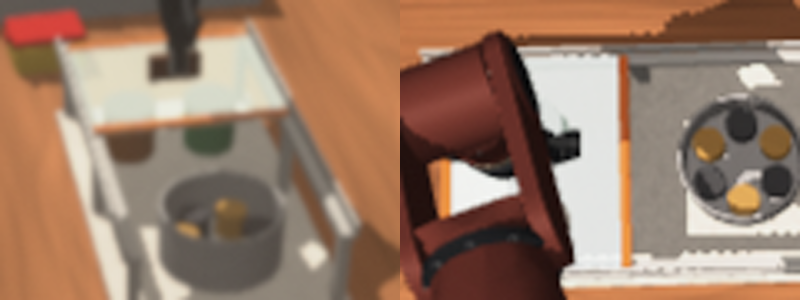

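The guard is against its stop: measured travel has ended and the push rose to 27 N. The picture shows the panel over the jars and the tin uncovered at about (740,158) in the crop. Release and rise.

Emit:
carry_out:
  series:
    - {"fingers": 0, "tx": 0, "ty": -0.005, "tz": 0, "rx": 0, "ry": 0, "rz": 0}
    - {"fingers": 0, "tx": 0, "ty": -0.003, "tz": 0, "rx": 0, "ry": 0, "rz": 0}
    - {"fingers": 0.6, "tx": 0, "ty": 0, "tz": 0, "rx": 0, "ry": 0, "rz": 0}
    - {"fingers": 0.6, "tx": 0, "ty": 0, "tz": 0, "rx": 0, "ry": 0, "rz": 0}
    - {"fingers": 0.6, "tx": 0, "ty": 0, "tz": 0, "rx": 0, "ry": 0, "rz": 0}
    - {"fingers": 0.6, "tx": 0, "ty": 0, "tz": 0, "rx": 0, "ry": 0, "rz": 0}
    - {"fingers": 0.6, "tx": 0, "ty": 0, "tz": -0.03, "rx": 0, "ry": 0, "rz": 0}
    - {"fingers": 0.6, "tx": 0, "ty": 0, "tz": -0.04, "rx": 0, "ry": 0, "rz": 0}
    - {"fingers": 0.6, "tx": 0, "ty": 0, "tz": -0.04, "rx": 0, "ry": 0, "rz": 0}
    - {"fingers": 0.6, "tx": 0, "ty": -0.02, "tz": -0.02, "rx": 0, "ry": 0, "rz": 0}
    - {"fingers": 0.6, "tx": 0, "ty": -0.04, "tz": 0, "rx": 0, "ry": 0, "rz": 0}
    - {"fingers": 0.6, "tx": 0, "ty": -0.04, "tz": 0, "rx": 0, "ry": 0, "rz": 0}
    - {"fingers": 0.6, "tx": 0, "ty": -0.04, "tz": 0, "rx": 0, "ry": 0, "rz": 0}
    - {"fingers": 0.6, "tx": 0, "ty": -0.04, "tz": 0, "rx": 0, "ry": 0, "rz": 0}
    - {"fingers": 0.6, "tx": 0.015, "ty": -0.045, "tz": 0, "rx": 0, "ry": 0, "rz": 0}
    - {"fingers": 0.6, "tx": 0.015, "ty": -0.045, "tz": 0, "rx": 0, "ry": 0, "rz": 0}
    - {"fingers": 0.6, "tx": 0.015, "ty": -0.045, "tz": 0, "rx": 0, "ry": 0, "rz": 0}
    - {"fingers": 0.6, "tx": 0.015, "ty": -0.045, "tz": 0, "rx": 0, "ry": 0, "rz": 0}
    - {"fingers": 0.6, "tx": 0.015, "ty": -0.045, "tz": 0, "rx": 0, "ry": 0, "rz": 0}
    - {"fingers": 0.6, "tx": 0, "ty": 0, "tz": 0, "rx": 0, "ry": 0, "rz": 0}

```text
t: 11.1
position: [0.4888, -0.1473, 0.2423]
tcp_rot: [0.023, -3.141, 0.004]
ft_force: [0.9, 0.4, -0.1]
gripper_width: 0.6
gripper_force: 0.0
```

```bash
python3 - <<'E'
from h import *
rel([.446,-.303,.088])
S=cam('side');T=cam('top')
cv2.imwrite('pics/side2.png',S[0]);cv2.imwrite('pics/top2.png',T[0]);
for n in('tin_rim','guard_handle','inner_knob','outer_collar','inner_lid','outer_lid'):
  for c in('side','top'):print(c,n,[np.round(r['position'],3).tolist()+[round(r['confidence'],2)] for r in models.pinpoint(c,n)][:4])
# ring of outer lid plate top edge (z=.060, r=.078) & tin rim (z=.072,r=.066): max edge gradient fit
from scipy.optimize import minimize
def fit(x0,z,r):
    a=np.linspace(0,2*np.pi,240,endpoint=False); best=[]
    for C,nm in((T,'top'),(S,'side')):
        g=cv2.GaussianBlur(cv2.cvtColor(C[0],cv2.COLOR_BGR2GRAY).astype(np.float32),(0,0),1)
        m=np.hypot(cv2.Sobel(g,-1,1,0),cv2.Sobel(g,-1,0,1)); 
        def f(c):
            P=np.stack([c[0]+r*np.cos(a),c[1]+r*np.sin(a),np.full_like(a,z)]); q=C[1]@(C[2]@P+C[3]); q=(q[:2]/q[2]).astype(np.float32)
            return -np.minimum(cv2.remap(m,q[0][None],q[1][None],1),60).mean()
        cs=[(f((x0[0]+i,x0[1]+j)),x0[0]+i,x0[1]+j) for i in np.arange(-.012,.0121,.001) for j in np.arange(-.012,.0121,.001)]
        print(nm,np.round(sorted(cs)[:3],4).tolist())
fit((.446,-.303),.060,.078); fit((.565,.056),.072,.066)
E
```

```text
t 11.1 pos [ 0.4888 -0.1473  0.2423] yaw y 90.85 z [-0.001 -0.002 -1.   ] F [ 0.9  0.4 -0.1] w 0.6 gf 0.0 q [-0.43 -0.04  1.87 -0.    1.31 -2.01]
tool delta [ 0.0449 -0.1547  0.1547]
side tin_rim [[0.564, 0.056, 0.074, 0.91], [0.449, -0.303, 0.037, 0.21]]
top tin_rim [[0.567, 0.058, 0.074, 0.9]]
side guard_handle [[0.557, 0.262, 0.126, 0.57]]
top guard_handle [[0.559, 0.264, 0.123, 0.72], [0.446, -0.307, 0.025, 0.36]]
side inner_knob [[0.687, -0.493, 0.074, 0.94], [0.222, -0.279, 0.073, 0.85], [0.475, -0.548, 0.075, 0.63], [0.446, -0.303, 0.102, 0.55]]
top inner_knob [[0.479, -0.546, 0.074, 0.9], [0.219, -0.282, 0.075, 0.83], [0.681, -0.493, 0.077, 0.8], [0.446, -0.302, 0.109, 0.4]]
side outer_collar [[0.558, 0.165, -0.002, 0.69], [0.446, -0.304, 0.072, 0.65]]
top outer_collar [[0.446, -0.302, 0.029, 0.75], [0.444, -0.3, 0.072, 0.62]]
side inner_lid [[0.678, -0.495, -0.0, 0.93], [0.219, -0.282, 0.001, 0.64], [0.446, -0.306, 0.028, 0.59], [0.441, 0.509, -0.001, 0.19]]
top inner_lid [[0.475, -0.545, -0.004, 0.69], [0.678, -0.493, -0.002, 0.65], [0.216, -0.282, -0.004, 0.62], [0.445, -0.302, 0.025, 0.54]]
side outer_lid [[0.449, -0.303, 0.038, 0.61]]
top outer_lid [[0.445, -0.303, 0.04, 0.65]]
top [[-44.1065, 0.454, -0.312], [-43.9826, 0.454, -0.313], [-43.9602, 0.455, -0.312]]
side [[-50.8604, 0.448, -0.301], [-50.8432, 0.447, -0.302], [-50.8292, 0.448, -0.302]]
top [[-56.8484, 0.556, 0.054], [-56.8252, 0.555, 0.054], [-56.7023, 0.556, 0.055]]
side [[-56.7987, 0.575, 0.049], [-56.777, 0.574, 0.049], [-56.7429, 0.574, 0.05]]
```

Knob at (0.446, −0.303, 0.105); tin mouth at (0.565, 0.0565, 0.073). Both agree across the two cameras and with the given heights. Approaching the knob.

Emit:
carry_out:
  force: 70
  series:
    - {"fingers": 0.6, "tx": 0.012, "ty": -0.04, "tz": 0, "rx": 0, "ry": 0, "rz": 0}
    - {"fingers": 0.6, "tx": 0.012, "ty": -0.04, "tz": 0, "rx": 0, "ry": 0, "rz": 0}
    - {"fingers": 0.6, "tx": 0.012, "ty": -0.04, "tz": 0, "rx": 0, "ry": 0, "rz": 0}
    - {"fingers": 0.6, "tx": 0.009, "ty": -0.035, "tz": 0, "rx": 0, "ry": 0, "rz": 0}
    - {"fingers": 0.6, "tx": 0, "ty": 0, "tz": 0.03, "rx": 0, "ry": 0, "rz": 0}
    - {"fingers": 0.6, "tx": 0, "ty": 0, "tz": 0.03, "rx": 0, "ry": 0, "rz": 0}
    - {"fingers": 0.6, "tx": 0, "ty": 0, "tz": 0.03, "rx": 0, "ry": 0, "rz": 0}
    - {"fingers": 0.6, "tx": 0, "ty": 0, "tz": 0.02, "rx": 0, "ry": 0, "rz": 0}
    - {"fingers": 0.6, "tx": 0, "ty": 0, "tz": 0, "rx": 0, "ry": 0, "rz": 0}
    - {"fingers": 0.6, "tx": 0, "ty": 0, "tz": 0, "rx": 0, "ry": 0, "rz": 0}

```text
t: 12.8
position: [0.4485, -0.2986, 0.1324]
tcp_rot: [0.033, -3.141, -0.0]
ft_force: [0.2, 0.3, 0.1]
gripper_width: 0.601
gripper_force: 0.0
```

```bash
python3 - <<'E'
from h import *
rel([.446,-.303,.088])
S=cam('side');T=cam('top')
cv2.imwrite('pics/e.png',np.hstack([cv2.resize(C[0][y:y+75,x:x+100],(400,300),interpolation=2) for C,x,y in((S,208,220),(T,290,147))]))
E
```

```text
t 12.8 pos [ 0.4485 -0.2986  0.1324] yaw y 91.2 z [-0.  0. -1.] F [0.2 0.3 0.1] w 0.601 gf 0.0 q [-0.72  0.14  1.9  -0.    1.1  -2.31]
tool delta [ 0.0026 -0.0043  0.0444]
```

View pics/e.png

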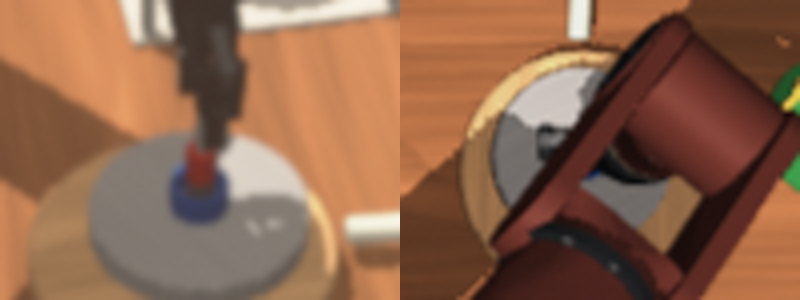

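The gripper stands above the red knob (crop at 200,165) and the straddle looks centred. Apply the small correction, descend and grip.

Emit:
carry_out:
  force: 70
  series:
    - {"fingers": 0.6, "tx": 0.0025, "ty": -0.0045, "tz": 0, "rx": 0, "ry": 0, "rz": 0}
    - {"fingers": 0.6, "tx": 0, "ty": 0, "tz": 0.015, "rx": 0, "ry": 0, "rz": 0}
    - {"fingers": 0.6, "tx": 0, "ty": 0, "tz": 0.015, "rx": 0, "ry": 0, "rz": 0}
    - {"fingers": 0.6, "tx": 0, "ty": 0, "tz": 0.014, "rx": 0, "ry": 0, "rz": 0}
    - {"fingers": 0.6, "tx": 0, "ty": 0, "tz": 0, "rx": 0, "ry": 0, "rz": 0}
    - {"fingers": 0.4, "tx": 0, "ty": 0, "tz": 0, "rx": 0, "ry": 0, "rz": 0}
    - {"fingers": 0.3, "tx": 0, "ty": 0, "tz": 0, "rx": 0, "ry": 0, "rz": 0}
    - {"fingers": 0.1, "tx": 0, "ty": 0, "tz": 0, "rx": 0, "ry": 0, "rz": 0}
    - {"fingers": 0, "tx": 0, "ty": 0, "tz": 0, "rx": 0, "ry": 0, "rz": 0}
    - {"fingers": 0, "tx": 0, "ty": 0, "tz": 0, "rx": 0, "ry": 0, "rz": 0}
    - {"fingers": 0, "tx": 0, "ty": 0, "tz": 0, "rx": 0, "ry": 0, "rz": 0}
    - {"fingers": 0, "tx": 0, "ty": 0, "tz": 0, "rx": 0, "ry": 0, "rz": 0}

```text
t: 14.1
position: [0.4465, -0.3034, 0.089]
tcp_rot: [-0.033, 3.14, -0.001]
ft_force: [0.3, 0.7, 2.9]
gripper_width: 0.232
gripper_force: 68.7
```

Emit:
carry_out:
  series:
    - {"fingers": 0, "tx": 0, "ty": 0, "tz": -0.005, "rx": 0, "ry": 0, "rz": 0}
    - {"fingers": 0, "tx": 0, "ty": 0, "tz": -0.01, "rx": 0, "ry": 0, "rz": 0}
    - {"fingers": 0, "tx": 0, "ty": 0, "tz": -0.015, "rx": 0, "ry": 0, "rz": 0}
    - {"fingers": 0, "tx": 0, "ty": 0, "tz": -0.02, "rx": 0, "ry": 0, "rz": 0}
    - {"fingers": 0, "tx": 0, "ty": 0, "tz": -0.02, "rx": 0, "ry": 0, "rz": 0}
    - {"fingers": 0, "tx": 0, "ty": 0, "tz": -0.02, "rx": 0, "ry": 0, "rz": 0}
    - {"fingers": 0, "tx": 0, "ty": 0, "tz": -0.02, "rx": 0, "ry": 0, "rz": 0}
    - {"fingers": 0, "tx": 0, "ty": 0, "tz": -0.02, "rx": 0, "ry": 0, "rz": 0}
    - {"fingers": 0, "tx": 0, "ty": 0, "tz": 0, "rx": 0, "ry": 0, "rz": 0}
    - {"fingers": 0, "tx": 0, "ty": 0, "tz": 0, "rx": 0, "ry": 0, "rz": 0}

```text
t: 15.1
position: [0.4461, -0.3033, 0.2189]
tcp_rot: [-0.033, 3.141, -0.002]
ft_force: [-0.2, 0.3, -5.3]
gripper_width: 0.233
gripper_force: 68.8
```

```bash
python3 - <<'E'
from h import *
rel([.565,.0565,.23])
S=cam('side');cv2.imwrite('pics/f.png',cv2.resize(S[0][150:300,170:370],(800,600),interpolation=2));T=cam('top')
for n in('inner_knob','outer_collar','outer_lid','inner_lid'):
  for c in('side','top'):print(c,n,[np.round(r['position'],3).tolist()+[round(r['confidence'],2)] for r in models.pinpoint(c,n) if abs(r['position'][1]+.3)<.1])
E
```

```text
t 15.1 pos [ 0.4461 -0.3033  0.2189] yaw y 91.19 z [ 0.001 -0.001 -1.   ] F [-0.2  0.3 -5.3] w 0.233 gf 68.84843945503235 q [-0.73  0.05  1.83 -0.    1.27 -2.32]
tool delta [-0.1264  0.3572 -0.0114]
side inner_knob [[0.221, -0.282, 0.073, 0.67], [0.445, -0.304, 0.236, 0.57], [0.446, -0.299, 0.166, 0.24]]
top inner_knob [[0.216, -0.283, 0.074, 0.48]]
side outer_collar [[0.442, -0.304, 0.202, 0.56]]
top outer_collar [[0.443, -0.3, 0.202, 0.98]]
side outer_lid []
top outer_lid [[0.447, -0.3, 0.168, 0.55]]
side inner_lid [[0.218, -0.283, 0.004, 0.87]]
top inner_lid [[0.7, -0.32, -0.001, 0.66]]
```

View pics/f.png

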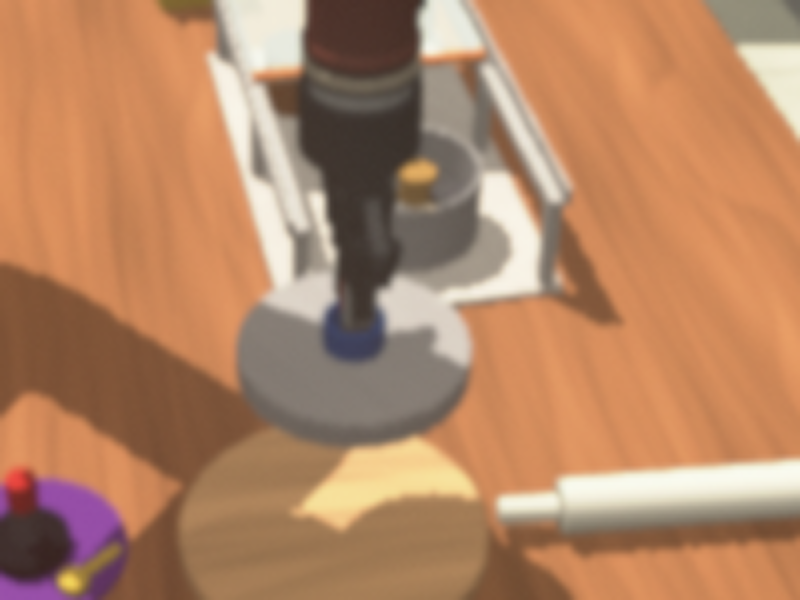

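Both lids are lifted together and level, with the collar at (355,335) in the crop and the board empty below. Carrying to above the tin.

Emit:
carry_out:
  series:
    - {"fingers": 0, "tx": -0.005, "ty": 0.015, "tz": 0, "rx": 0, "ry": 0, "rz": 0}
    - {"fingers": 0, "tx": -0.0105, "ty": 0.03, "tz": 0, "rx": 0, "ry": 0, "rz": 0}
    - {"fingers": 0, "tx": -0.0105, "ty": 0.03, "tz": 0, "rx": 0, "ry": 0, "rz": 0}
    - {"fingers": 0, "tx": -0.0105, "ty": 0.03, "tz": 0, "rx": 0, "ry": 0, "rz": 0}
    - {"fingers": 0, "tx": -0.0105, "ty": 0.03, "tz": 0, "rx": 0, "ry": 0, "rz": 0}
    - {"fingers": 0, "tx": -0.0105, "ty": 0.03, "tz": 0, "rx": 0, "ry": 0, "rz": 0}
    - {"fingers": 0, "tx": -0.0105, "ty": 0.03, "tz": 0, "rx": 0, "ry": 0, "rz": 0}
    - {"fingers": 0, "tx": -0.0105, "ty": 0.03, "tz": 0, "rx": 0, "ry": 0, "rz": 0}
    - {"fingers": 0, "tx": -0.0105, "ty": 0.03, "tz": 0, "rx": 0, "ry": 0, "rz": 0}
    - {"fingers": 0, "tx": -0.0105, "ty": 0.03, "tz": 0, "rx": 0, "ry": 0, "rz": 0}
    - {"fingers": 0, "tx": -0.0105, "ty": 0.03, "tz": 0, "rx": 0, "ry": 0, "rz": 0}
    - {"fingers": 0, "tx": -0.0105, "ty": 0.03, "tz": 0, "rx": 0, "ry": 0, "rz": 0}
    - {"fingers": 0, "tx": -0.006, "ty": 0.012, "tz": 0, "rx": 0, "ry": 0, "rz": 0}
    - {"fingers": 0, "tx": 0, "ty": 0, "tz": 0, "rx": 0, "ry": 0, "rz": 0}
    - {"fingers": 0, "tx": 0, "ty": 0, "tz": 0, "rx": 0, "ry": 0, "rz": 0}

```text
t: 17.1
position: [0.5646, 0.0565, 0.2181]
tcp_rot: [0.034, -3.14, 0.001]
ft_force: [-0.1, -0.5, -4.5]
gripper_width: 0.235
gripper_force: 69.1
```

```bash
python3 - <<'E'
from h import *
rel([.565,.0565,.14])
for k in range(3):
  for n in('inner_knob','outer_collar','outer_lid','tin_rim'):
    for c in('side','top'):
      viewer.get_image(c)
      print(c,n,[np.round(r['position'],3).tolist()+[round(r['confidence'],2)] for r in models.pinpoint(c,n) if np.hypot(r['position'][0]-.565,r['position'][1]-.055)<.05])
E
```

```text
t 17.1 pos [0.5646 0.0565 0.2181] yaw y 91.25 z [-0.001 -0.001 -1.   ] F [-0.1 -0.5 -4.5] w 0.235 gf 69.08611178398132 q [-0.02  0.11  1.76 -0.    1.27 -1.62]
tool delta [-0.0004  0.0001  0.0781]
side inner_knob [[0.569, 0.054, 0.071, 0.29]]
top inner_knob []
side outer_collar [[0.564, 0.059, 0.2, 0.66]]
top outer_collar [[0.566, 0.058, 0.204, 0.68]]
side outer_lid [[0.564, 0.056, 0.166, 0.77]]
top outer_lid [[0.569, 0.057, 0.168, 0.8]]
side tin_rim [[0.568, 0.055, 0.072, 0.73]]
top tin_rim []
side inner_knob []
top inner_knob []
side outer_collar [[0.565, 0.06, 0.198, 0.72]]
top outer_collar []
side outer_lid [[0.565, 0.057, 0.165, 0.81]]
top outer_lid [[0.568, 0.056, 0.169, 0.9]]
side tin_rim [[0.566, 0.056, 0.073, 0.67]]
top tin_rim []
side inner_knob []
top inner_knob []
side outer_collar [[0.566, 0.06, 0.198, 0.68]]
top outer_collar [[0.564, 0.059, 0.197, 0.68]]
side outer_lid [[0.565, 0.059, 0.166, 0.89]]
top outer_lid [[0.567, 0.057, 0.169, 0.86]]
side tin_rim [[0.566, 0.057, 0.073, 0.88]]
top tin_rim []
```

Lids (0.566, 0.0575) and tin (0.566, 0.056) are aligned within 2 mm. Lowering.

Emit:
carry_out:
  series:
    - {"fingers": 0, "tx": 0, "ty": -0.001, "tz": 0.01, "rx": 0, "ry": 0, "rz": 0}
    - {"fingers": 0, "tx": 0, "ty": 0, "tz": 0.02, "rx": 0, "ry": 0, "rz": 0}
    - {"fingers": 0, "tx": 0, "ty": 0, "tz": 0.02, "rx": 0, "ry": 0, "rz": 0}
    - {"fingers": 0, "tx": 0, "ty": 0, "tz": 0.015, "rx": 0, "ry": 0, "rz": 0}
    - {"fingers": 0, "tx": 0, "ty": 0, "tz": 0.01, "rx": 0, "ry": 0, "rz": 0}
    - {"fingers": 0, "tx": 0, "ty": 0, "tz": 0.005, "rx": 0, "ry": 0, "rz": 0}
    - {"fingers": 0, "tx": 0, "ty": 0, "tz": 0.003, "rx": 0, "ry": 0, "rz": 0}
    - {"fingers": 0, "tx": 0, "ty": 0, "tz": 0.003, "rx": 0, "ry": 0, "rz": 0}
    - {"fingers": 0, "tx": 0, "ty": 0, "tz": 0.003, "rx": 0, "ry": 0, "rz": 0}
    - {"fingers": 0, "tx": 0, "ty": 0, "tz": 0.002, "rx": 0, "ry": 0, "rz": 0}
    - {"fingers": 0, "tx": 0, "ty": 0, "tz": 0.002, "rx": 0, "ry": 0, "rz": 0}
    - {"fingers": 0, "tx": 0, "ty": 0, "tz": 0, "rx": 0, "ry": 0, "rz": 0}
    - {"fingers": 0, "tx": 0, "ty": 0, "tz": 0, "rx": 0, "ry": 0, "rz": 0}

```text
t: 20.8
position: [0.5651, 0.0554, 0.1254]
tcp_rot: [-0.033, 3.141, -0.0]
ft_force: [0.4, -0.4, -5.3]
gripper_width: 0.233
gripper_force: 69.1
```

Still hanging free (−5 N), about 4 mm to go.

Emit:
carry_out:
  series:
    - {"fingers": 0, "tx": 0, "ty": 0, "tz": 0.002, "rx": 0, "ry": 0, "rz": 0}
    - {"fingers": 0, "tx": 0, "ty": 0, "tz": 0.002, "rx": 0, "ry": 0, "rz": 0}
    - {"fingers": 0, "tx": 0, "ty": 0, "tz": 0.001, "rx": 0, "ry": 0, "rz": 0}
    - {"fingers": 0, "tx": 0, "ty": 0, "tz": 0, "rx": 0, "ry": 0, "rz": 0}
    - {"fingers": 0, "tx": 0, "ty": 0, "tz": 0, "rx": 0, "ry": 0, "rz": 0}

```text
t: 21.3
position: [0.5653, 0.0555, 0.121]
tcp_rot: [-0.033, 3.141, 0.0]
ft_force: [-2.3, 0.7, 0.4]
gripper_width: 0.232
gripper_force: 69.9
```

Emit:
carry_out:
  series:
    - {"fingers": 0, "tx": 0, "ty": 0, "tz": 0.001, "rx": 0, "ry": 0, "rz": 0}
    - {"fingers": 0, "tx": 0, "ty": 0, "tz": 0.001, "rx": 0, "ry": 0, "rz": 0}
    - {"fingers": 0, "tx": 0, "ty": 0, "tz": 0, "rx": 0, "ry": 0, "rz": 0}
    - {"fingers": 0, "tx": 0, "ty": 0, "tz": 0, "rx": 0, "ry": 0, "rz": 0}

```text
t: 21.7
position: [0.5653, 0.0555, 0.121]
tcp_rot: [0.033, -3.141, 0.0]
ft_force: [-7.0, 0.9, 10.1]
gripper_width: 0.234
gripper_force: 70.8
```

```bash
python3 - <<'E'
from h import *
rel([.565,.0565,.14])
S=cam('side');cv2.imwrite('pics/g.png',cv2.resize(S[0][130:220,210:330],(800,600),interpolation=2))
for n in('outer_collar','outer_lid'):print(n,[np.round(r['position'],3).tolist() for r in models.pinpoint('side',n)])
E
```

```text
t 21.7 pos [0.5653 0.0555 0.121 ] yaw y 91.21 z [-0. -0. -1.] F [-7.   0.9 10.1] w 0.234 gf 70.79923868179321 q [-0.03  0.22  1.84 -0.    1.09 -1.62]
tool delta [ 0.0003  0.001  -0.019 ]
outer_collar [[0.563, 0.06, 0.102]]
outer_lid [[0.57, 0.058, 0.068]]
```

View pics/g.png

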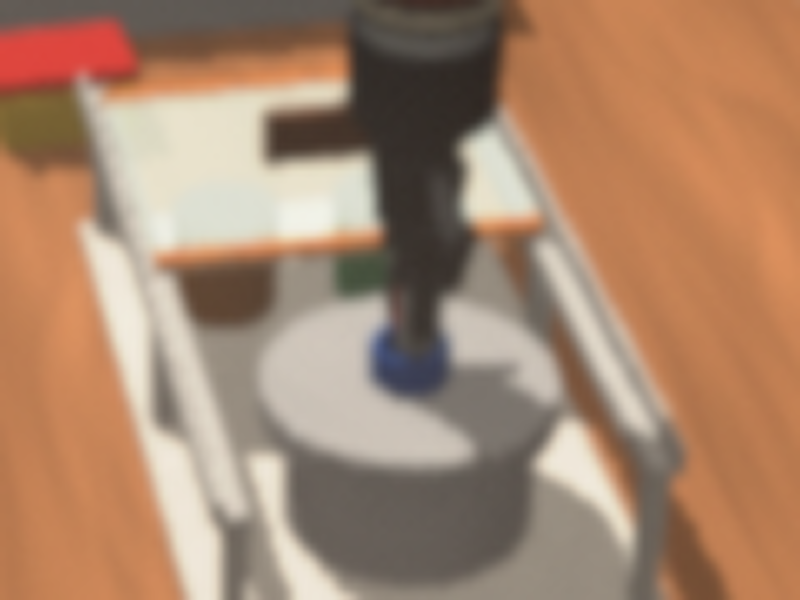

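Firm contact exactly at the expected seated height (TCP 0.121, collar 0.102), and the lid lies level on the tin. Ease off and let go.

Emit:
carry_out:
  series:
    - {"fingers": 0, "tx": 0, "ty": 0, "tz": -0.001, "rx": 0, "ry": 0, "rz": 0}
    - {"fingers": 0, "tx": 0, "ty": 0, "tz": -0.0005, "rx": 0, "ry": 0, "rz": 0}
    - {"fingers": 0.4, "tx": 0, "ty": 0, "tz": 0, "rx": 0, "ry": 0, "rz": 0}
    - {"fingers": 0.9, "tx": 0, "ty": 0, "tz": 0, "rx": 0, "ry": 0, "rz": 0}
    - {"fingers": 0.9, "tx": 0, "ty": 0, "tz": 0, "rx": 0, "ry": 0, "rz": 0}
    - {"fingers": 0.9, "tx": 0, "ty": 0, "tz": 0, "rx": 0, "ry": 0, "rz": 0}
    - {"fingers": 0.9, "tx": 0, "ty": 0, "tz": 0, "rx": 0, "ry": 0, "rz": 0}
    - {"fingers": 0.9, "tx": 0, "ty": 0, "tz": 0, "rx": 0, "ry": 0, "rz": 0}
    - {"fingers": 0.9, "tx": 0, "ty": 0, "tz": 0, "rx": 0, "ry": 0, "rz": 0}
    - {"fingers": 0.9, "tx": 0, "ty": 0, "tz": 0, "rx": 0, "ry": 0, "rz": 0}

```text
t: 22.85
position: [0.5651, 0.0554, 0.1198]
tcp_rot: [-0.033, 3.141, -0.0]
ft_force: [-0.3, -0.3, 0.2]
gripper_width: 0.901
gripper_force: 0.0
```

```bash
python3 - <<'E'
from h import *
rel([.565,.056,.093])
for k in range(2):
  for n in('inner_knob','outer_collar','outer_lid'):
    for c in('side','top'):
      viewer.get_image(c)
      print(c,n,[np.round(r['position'],3).tolist()+[round(r['confidence'],2)] for r in models.pinpoint(c,n) if np.hypot(r['position'][0]-.565,r['position'][1]-.055)<.05])
E
```

```text
t 22.85 pos [0.5651 0.0554 0.1198] yaw y 91.2 z [ 0.  0. -1.] F [-0.3 -0.3  0.2] w 0.901 gf 0.0 q [-0.03  0.22  1.84  0.    1.09 -1.62]
tool delta [0.0001 0.0006 0.0268]
side inner_knob [[0.564, 0.058, 0.138, 0.58]]
top inner_knob []
side outer_collar [[0.562, 0.059, 0.1, 0.69]]
top outer_collar [[0.564, 0.057, 0.106, 0.88]]
side outer_lid [[0.569, 0.057, 0.069, 0.67]]
top outer_lid [[0.568, 0.056, 0.069, 0.78]]
side inner_knob [[0.565, 0.057, 0.135, 0.54]]
top inner_knob []
side outer_collar []
top outer_collar [[0.564, 0.055, 0.105, 0.59]]
side outer_lid [[0.567, 0.055, 0.067, 0.83]]
top outer_lid [[0.566, 0.056, 0.072, 0.55]]
```

Emit:
carry_out:
  force: 35
  series:
    - {"fingers": 0.9, "tx": 0, "ty": 0.0005, "tz": 0.01, "rx": 0, "ry": 0, "rz": 0}
    - {"fingers": 0.9, "tx": 0, "ty": 0, "tz": 0.01, "rx": 0, "ry": 0, "rz": 0}
    - {"fingers": 0.9, "tx": 0, "ty": 0, "tz": 0.0065, "rx": 0, "ry": 0, "rz": 0}
    - {"fingers": 0.9, "tx": 0, "ty": 0, "tz": 0, "rx": 0, "ry": 0, "rz": 0}
    - {"fingers": 0.7, "tx": 0, "ty": 0, "tz": 0, "rx": 0, "ry": 0, "rz": 0}
    - {"fingers": 0.6, "tx": 0, "ty": 0, "tz": 0, "rx": 0, "ry": 0, "rz": 0}
    - {"fingers": 0.55, "tx": 0, "ty": 0, "tz": 0, "rx": 0, "ry": 0, "rz": 0}
    - {"fingers": 0.5, "tx": 0, "ty": 0, "tz": 0, "rx": 0, "ry": 0, "rz": 0}
    - {"fingers": 0.45, "tx": 0, "ty": 0, "tz": 0, "rx": 0, "ry": 0, "rz": 0}
    - {"fingers": 0.3, "tx": 0, "ty": 0, "tz": 0, "rx": 0, "ry": 0, "rz": 0}
    - {"fingers": 0.3, "tx": 0, "ty": 0, "tz": 0, "rx": 0, "ry": 0, "rz": 0}
    - {"fingers": 0.3, "tx": 0, "ty": 0, "tz": 0, "rx": 0, "ry": 0, "rz": 0}

```text
t: 25.25
position: [0.5657, 0.0563, 0.0942]
tcp_rot: [-0.033, 3.14, 0.001]
ft_force: [-2.1, 1.5, 6.2]
gripper_width: 0.478
gripper_force: 35.7
```

Collar gripped (0.478 ≈ 42 mm). Lifting straight up slowly.

Emit:
carry_out:
  series:
    - {"fingers": 0.3, "tx": 0, "ty": 0, "tz": -0.003, "rx": 0, "ry": 0, "rz": 0}
    - {"fingers": 0.3, "tx": 0, "ty": 0, "tz": -0.005, "rx": 0, "ry": 0, "rz": 0}
    - {"fingers": 0.3, "tx": 0, "ty": 0, "tz": -0.008, "rx": 0, "ry": 0, "rz": 0}
    - {"fingers": 0.3, "tx": 0, "ty": 0, "tz": -0.012, "rx": 0, "ry": 0, "rz": 0}
    - {"fingers": 0.3, "tx": 0, "ty": 0, "tz": -0.012, "rx": 0, "ry": 0, "rz": 0}
    - {"fingers": 0.3, "tx": 0, "ty": 0, "tz": -0.012, "rx": 0, "ry": 0, "rz": 0}
    - {"fingers": 0.3, "tx": 0, "ty": 0, "tz": -0.012, "rx": 0, "ry": 0, "rz": 0}
    - {"fingers": 0.3, "tx": 0, "ty": 0, "tz": -0.012, "rx": 0, "ry": 0, "rz": 0}
    - {"fingers": 0.3, "tx": 0, "ty": 0, "tz": -0.012, "rx": 0, "ry": 0, "rz": 0}
    - {"fingers": 0.3, "tx": 0, "ty": 0, "tz": -0.012, "rx": 0, "ry": 0, "rz": 0}
    - {"fingers": 0.3, "tx": 0, "ty": 0, "tz": -0.012, "rx": 0, "ry": 0, "rz": 0}
    - {"fingers": 0.3, "tx": 0, "ty": 0, "tz": -0.006, "rx": 0, "ry": 0, "rz": 0}
    - {"fingers": 0.3, "tx": 0, "ty": 0, "tz": 0, "rx": 0, "ry": 0, "rz": 0}
    - {"fingers": 0.3, "tx": 0, "ty": 0, "tz": 0, "rx": 0, "ry": 0, "rz": 0}
    - {"fingers": 0.3, "tx": 0, "ty": 0, "tz": 0, "rx": 0, "ry": 0, "rz": 0}

```text
t: 26.75
position: [0.5644, 0.0559, 0.2103]
tcp_rot: [0.033, -3.14, -0.0]
ft_force: [-0.2, -0.2, -2.4]
gripper_width: 0.476
gripper_force: 35.7
```

```bash
python3 - <<'E'
from h import *
rel([.565,.056,.21])
S=cam('side');T=cam('top');cv2.imwrite('pics/h.png',cv2.resize(S[0][110:215,205:345],(800,600),interpolation=2))
for n in('outer_lid','outer_collar','inner_lid','guard_handle'):
  for c in('side','top'):print(c,n,[np.round(r['position'],3).tolist()+[round(r['confidence'],2)] for r in models.pinpoint(c,n) if -.05<r['position'][1]<.3])
E
```

```text
t 26.75 pos [0.5644 0.0559 0.2103] yaw y 91.2 z [-0.002  0.    -1.   ] F [-0.2 -0.2 -2.4] w 0.476 gf 35.674288999289274 q [-0.02  0.11  1.77 -0.    1.26 -1.62]
tool delta [-0.0006  0.      0.0003]
side outer_lid [[0.566, 0.055, 0.185, 0.67]]
top outer_lid [[0.565, 0.059, 0.188, 0.85]]
side outer_collar [[0.565, 0.059, 0.217, 0.94]]
top outer_collar [[0.563, 0.056, 0.22, 0.68]]
side inner_lid [[0.566, 0.049, 0.064, 0.98]]
top inner_lid []
side guard_handle [[0.554, 0.259, 0.127, 0.75]]
top guard_handle [[0.558, 0.264, 0.125, 0.91]]
```

View pics/h.png

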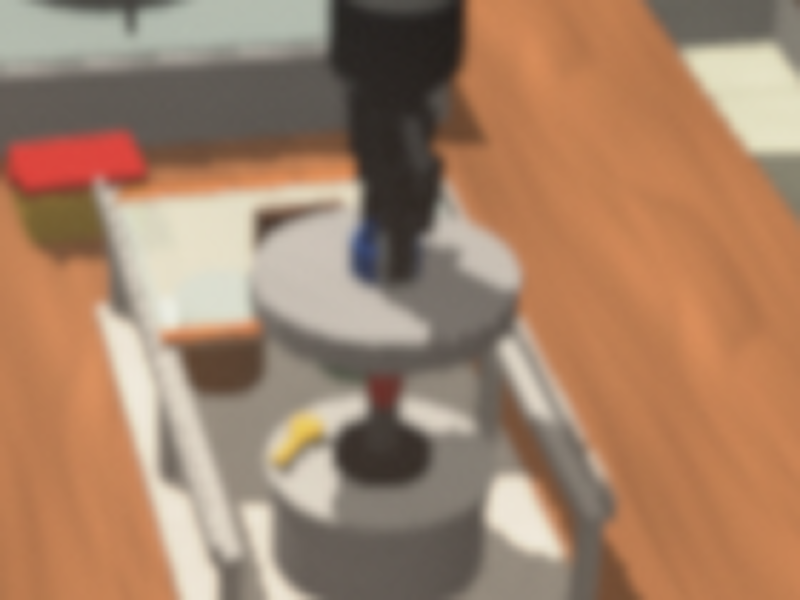

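The outer lid is held level at z 0.186, above 0.155. The inner lid with its scoop (crop at 300,440) sits on the tin, and the guard is open. Handing in.

```bash
python3 -c "
from plant import arm
print(arm.job_done())"
```

```text
the job is handed in; nothing more can be done
None
```

I handed the job in at about 27 s; no verdict came back. My last measurements show the guard open at its stop, the inner lid with its scoop seated on the tin, and the outer lid held level with its lower edge about 0.186 m above the worktop.

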